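# Index the tube carousel to the reader

### The arm

A 6-joint arm with a two-finger parallel gripper is mounted at the origin on a cart in front of the work surface, level with it; the furniture and walls round the work are solid. World frame = base frame: x ahead of the robot, y to its left, z up, the work surface at z = 0. Lengths are in mm, angles in rad, forces in N, time in s.
With the tool pointing down it reaches from about 350 to 875 mm from the base axis. Payload 4.2 kg.
Tool frame: the origin (TCP) lies at the very end of the fingers, on their centre line; the grasp point (between the pads) lies 19 mm behind it; z points along the fingers, y is the line along which they close (so a half turn about z gives the same grasp; the last joint's range is limited). The gripper opens to 85 mm and grips with 20 to 120 N. Pads are 22 mm wide; open, the fingers measure 114 mm over their backs; the gripper's body (76 mm by 85 mm) begins 54 mm behind the grasp point. The pads swing forward as they close: fully open they stand 13 mm farther back than shut.
Start: joints at [1.578, 0.385, 0.008, 0, -1.194, -0.259], TCP at [155.686, 605.278, 231.312] pointing down, gripper open.
Joint ranges: [-3.14, 3.14], [-1.21, 2.06], [-1.07, 1.41], [-3.16, 2.05], [-2.99, -0.16], [-3.1, 3.1]. Speed limits (rad/s): [2.79, 2.79, 3.14, 3.14, 3.14, 3.14].

### API

Orientations are given as a rotation vector (axis times angle).
In Python, from plant import robot gives the robot as it stands. The module is installed in compiled form; this text tells all that it offers.
- The arm moves only by the shell command python3 -m pendant 'ROWS' [FORCE]. ROWS is JSON, one flat list of numbers, 7 for each row, row after row: the turn, a rotation vector about the tool's x, y, z in degrees, then the shift along the tool's x, y, z in cm, then the gripper's target within -1 to 1 (fully open at 1, half-way at 0, shut at -1). A call has 1 to 12 rows; each row shifts and turns the commanded pose from where the row before left it, along the tool's axes as they then stand; what a row does not reach is not made up. A row lasts 1/12 s, in which the tool goes at most 41.7 mm and 7.16 degrees, less where a joint would pass 70% of its speed; a pose out of reach is approached as far as the arm can. A call with a gripper value outside its range is refused whole. The fingers move at their own pace and stop on an object; FORCE is the grip in N (left out, the last holds). Time passes only in rows, so rows that do not move let the fingers close. It gives the time, the measured TCP pose, the force, the opening and the grip force at its end, in the units of the state.
- robot.read_state(): the state, without advancing time (a new reading comes with each control period).
- robot.capture(name): name is "scene" or "side" or "wrist"; returns a dict with "frame" (420x560x3 uint8, blue, green, red), "fov_y" (degrees; the focal length in pixels is half the picture's height over the tangent of half this angle, whatever the lens; pixels are square), "cx", "cy" (the principal point, pixels), "dist_coeffs" ([k1, k2, p1, p2, k3] as OpenCV has them; the pictures are not rectified), "origin" and "attitude" of the camera in the world. Camera axes: x right, y down, z forward; pixel columns grow to the right and rows downward; lengths in mm; the calibration is good to about 2 mm. A picture is of the moment at which its call begins. There is no depth.
- robot.job_done(): hands the job in; it is judged then, once.
The state is a dict: "t": time; "joint_positions": joint angles; "dq": joint speeds; "effort": joint torques, N m; "position": TCP position; "ee_rot": TCP orientation; "wrist_force": force on the tool from outside, world axes, zero at the start; "ft_torque": the same for the moment, N m; "opening": opening from 0.0 (shut) to 1.0 (fully open); "gripper_force": force on a finger pad.
Only numpy, scipy, OpenCV 4.12 (cv2) and the standard library are available. Lean on these libraries where they do the work, as an engineer would, in place of code of your own. Each camera call takes 0.05 s, during which the arm holds its last target. There are 200 camera calls.

### The job

The tube carousel of the turbidity reader is turned by its ratchet lever, one tooth a stroke. Push the red-gripped lever from its rest to its stop and let it spring back, again and again, until the orange-capped tube stands squarely in front of the reader's window, and leave it there with the lever back at rest. Work only the lever: do not turn the carousel or touch the tubes by hand, and leave the things around alone.

Things in the scene. Friction and masses are not known exactly. Their poses are not given: they have to be found in the camera images.
- reader_base: Fixed white instrument: round base 178 mm across, 20 mm high, with a white reading head (62 x 64 mm, 180 mm high, dark window, red centre line) on its +x side, face 95 mm from the axis. Origin: underside, on the vertical axis of carousel and lever; +x points to the window, z up. A holding pawl on its rim (110 mm out) lets the carousel turn only counter-clockwise seen from above.
- carousel: White two-deck carousel, 157 mm across, over a steel ratchet wheel of 16 teeth (171 mm across); 8 pockets on a circle of radius 58 mm, one every two teeth. Each full lever stroke turns it one tooth (22.5 degrees, half a pocket) counter-clockwise seen from above; friction and the holding pawl keep it there. It cannot be turned back. Origin: underside of the base, on the axis.
- index_lever (a joint): Angle of the ratchet lever about the base's axis: 0 at rest, growing counter-clockwise seen from above to 0.48 at its stop. A full stroke goes to the stop; one that ends below about 0.44 does not catch the next tooth. When let go, a spring brings it back to 0 and its pawl clicks over to the next tooth. It takes a few newtons at the grip.
- lever_grip (a point): Upright red grip at the lever's end, 24 mm in diameter, 40 to 122 mm above the bench, on the robot's side of the base, at rest a little left of the middle; the point lies on its centre line 95 mm above the bench, 140 mm from the base's axis. Push it sideways along its arc, towards the robot's right. The tube caps reach out to 76 mm from the axis and 155 mm high.
- read_spot (a point): The reading place: on the base's +x axis, 58 mm from the carousel's axis, at the height of the pocket floor (41 mm above the bench), in front of the window.
- orange_tube: The sample tube with the orange cap, 30 mm in diameter (cap 36 mm), 114 mm high, standing loose in a pocket of the carousel. Origin: centre of its underside. It starts one, two or three pockets clockwise of the reading place (seen from above).
- pink_tube: Sample tube with a blue cap and a pink filling, same size, in another pocket.
- yellow_tube: Sample tube with a blue cap and a yellowish filling, same size, in another pocket.
- timer: White bench timer, 66 x 66 x 18 mm, a bystander to the left of the carousel; origin at the centre of its underside.
- sample_cup: Red-lidded sample cup, 51 mm across, 64 mm high, a bystander; origin at the centre of its underside.
There are look-alikes about, which are no part of the job. Leave any purple or turquoise look-alike of the orange_tube alone.

How it is judged (in metres and radians):
On the way, in this order (a step that is already met when the one before it is completed fails the run):
1. a first stroke: the lever is pushed to its stop (value of joint index_lever above 0.44 rad).
2. the orange-capped tube stands at the reading place with the lever back at rest (horizontal distance between orange_tube and read_spot below 0.01 m and value of joint index_lever below 0.05 rad), for 0.2 s.
At the end, for the whole second after the job is handed in: The orange-capped tube stands upright in its pocket within 10 mm of the reading place, the other tubes upright too (all within 0.15 rad), the carousel at rest and the lever back at rest (below 0.05 rad) (all of step 2 and angle between each of orange_tube, pink_tube, yellow_tube's own z axis and vertical below 0.15 rad and angular speed of carousel below 0.05 rad/s); the robot touches nothing.
It fails at once if the carousel is turned by hand instead of by its lever (contact force between any of the fingers, the arm and carousel above 1 N).
It fails at once if a tube is touched (contact force between any of the fingers, the arm and orange_tube above 1 N or contact force between any of the fingers, the arm and pink_tube above 1 N or contact force between any of the fingers, the arm and yellow_tube above 1 N).
It fails at once if a bystander is shoved or knocked over (distance of any of timer, sample_cup from where it was at the start of the episode above 0.03 m).
It also fails if it takes over 58 s, if anything falls off the work surface, if the arm or the gripper's body presses on something with over 40 N, if the wrist force passes 120 N, or if a joint passes its speed limit or range.

## Working session

There is one attempt and no reset: what is moved stays moved. The work goes in short steps, Python scripts to look and compute and a shell command to move; the robot and the scene stay as the last step left them, time stands still between calls to the robot, and variables do not carry over. Pictures are saved under pics/ and viewed, at most 10 in all, crops included, and the job is handed in when it is done.

```bash
mkdir -p pics
cat > h.py <<'E'
import numpy as np, cv2
from plant import robot
from scipy.spatial.transform import Rotation as R
def cap(n,f):
    c=robot.capture(n); cv2.imwrite('pics/'+f,c['frame']); return c
def att(c):
    a=np.array(c['attitude'],float)
    return a if a.shape==(3,3) else (R.from_rotvec(a).as_matrix() if a.size==3 else None)
def K(c):
    f=210/np.tan(np.radians(c['fov_y'])/2); return np.array([[f,0,c['cx']],[0,f,c['cy']],[0,0,1.]])
def ray(c,u,v,z):
    p=cv2.undistortPoints(np.array([[[u,v]]],float),K(c),np.array(c['dist_coeffs'],float))[0,0]
    d=att(c)@np.array([p[0],p[1],1]); o=np.array(c['origin']); return o+d*(z-o[2])/d[2]
def proj(c,P):
    A=att(c); return cv2.projectPoints((np.atleast_2d(P)-np.array(c['origin']))@A,np.zeros(3),np.zeros(3),K(c),np.array(c['dist_coeffs'],float))[0][:,0]
E
python3 - <<'E'
from h import *
import pickle
cs={}
for n in ['scene','side']:
    cs[n]=c=cap(n,n+'1.png'); print(n,c['origin'],c['attitude'],c['fov_y'])
pickle.dump(cs,open('c.pkl','wb'))
print(robot.read_state())
E
```

```text
scene [  72.50739072 -463.99842376  690.02930898] [-2.08317656  1.19925274 -0.5339478 ] 54.967986078751565
side [ 76.61424517 635.77294306 800.37123501] [-0.73025754  2.50142497 -1.24382019] 46.421097538378696
{'t': 0.1, 'joint_positions': array([ 1.57758789e+00,  3.85497069e-01,  6.73335948e-03, -4.26719515e-04,
       -1.19400606e+00, -2.58627422e-01]), 'dq': array([ 0.00096668, -0.00195203,  0.00196949,  0.00188701,  0.00150102,
        0.0005947 ]), 'effort': array([-4.45772694e-04, -3.93323421e+01,  1.88926756e+01,  4.19796467e+00,
       -2.63848626e-03,  5.99698936e-06]), 'position': array([155.57811135, 604.77529683, 230.31029516]), 'ee_rot': array([ 3.11469634e+00, -3.94531195e-01, -2.07238451e-04]), 'wrist_force': array([0.14874528, 0.41705764, 0.51164175]), 'ft_torque': array([ 0.04688925, -0.01610489, -0.01621047]), 'gripper_force': 0.0, 'opening': 0.9965402642697904}
```

View pics/scene1.png

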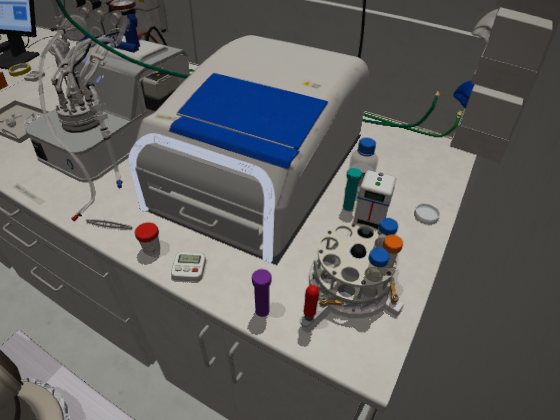

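View pics/side1.png

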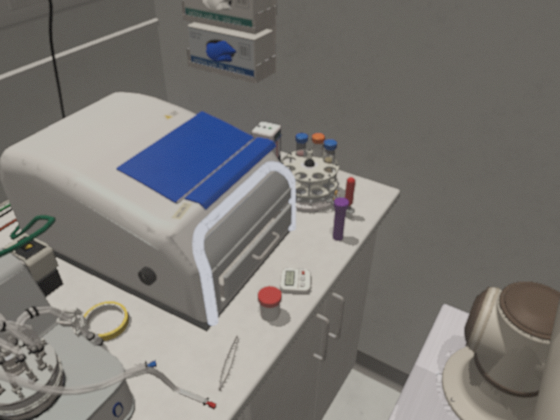

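Scene view: red grip at (311,300), orange cap (393,244), blue caps (388,227) and (379,258), reading head (375,190). The look-alikes, purple tube (262,292) and turquoise tube (353,188), stand outside the carousel. Next I'll enlarge this and measure.

Run:
```python
from h import *
import pickle
cs=pickle.load(open('c.pkl','rb'));c=cs['scene']
cv2.imwrite('pics/z1.png',cv2.resize(c['frame'][150:335,230:450],None,fx=3.6,fy=3.2*3.6/3.2*0.9 if 0 else 3.2))
for n,l in dict(scene=[('grip top',312,287,122),('orange',393,242,155),('blue1',388,226,155),('blue2',379,257,155),('purple',262,276,114),('purpbase',262,314,0),('turq',354,173,114),('timer',188,265,18),('cup',148,231,64)],side=[('grip top',351,180,122),('orange',318,138,155),('purple',341,202,114)]).items():
    for k,u,v,z in l: print(n,k,ray(cs[n],u,v,z).round())
```

```text
scene grip top [ 457. -321.  122.]
scene orange [ 597. -412.  155.]
scene blue1 [ 631. -391.  155.]
scene blue2 [ 550. -402.  155.]
scene purple [ 439. -232.  114.]
scene purpbase [ 432. -234.    0.]
scene turq [ 798. -261.  114.]
scene timer [444. -43.  18.]
scene cup [447.  60.  64.]
side grip top [ 455. -313.  122.]
side orange [ 598. -403.  155.]
side purple [ 440. -228.  114.]
```

View pics/z1.png

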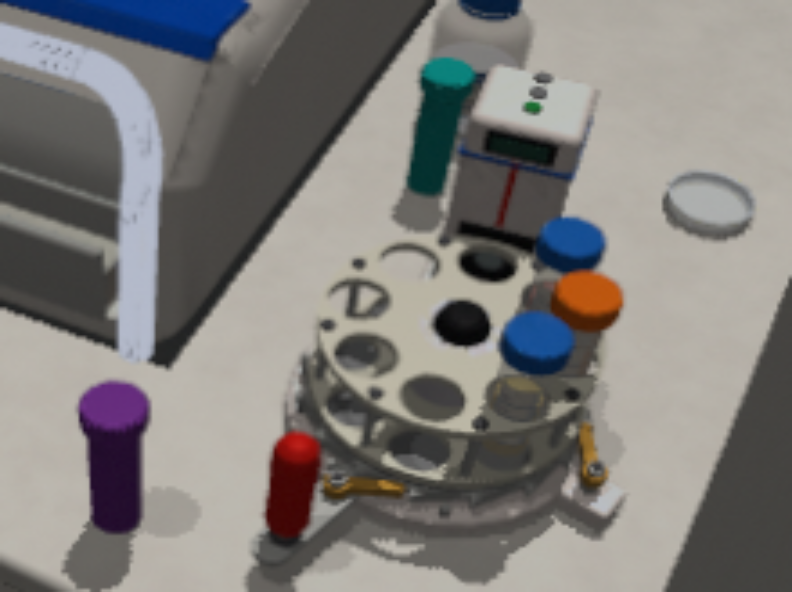

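Run:
```python
from h import *
import pickle
cs=pickle.load(open('c.pkl','rb'));c=cs['scene']
for k,u,v,z in [('head top',378.6,182,180),('hub?',358,251,125),('archfootR',268,258,0),('archfootL',140,208,0),('archtopL',150,140,200),('archtopR',262,168,200)]: print(k,ray(c,u,v,z).round())
s=robot.read_state(); print(R.from_rotvec(s['ee_rot']).as_matrix().round(3))
T=R.from_rotvec(s['ee_rot']).as_matrix(); p=s['position']
for q in [(290,280,230),(400,60,230),(405,-150,230),(440,-285,230)]:
    q=np.array(q); d=T.T@(q-p)/10; print(q,d.round(1),np.linalg.norm(d).round(1)); p=q
```

```text
head top [ 714. -338.  180.]
hub? [ 571. -359.  125.]
archfootR [ 560. -171.    0.]
archfootL [534. 186.   0.]
archtopL [569. 132. 200.]
archtopR [ 609. -128.  200.]
[[ 0.968 -0.249 -0.   ]
 [-0.249 -0.968 -0.002]
 [ 0.     0.002 -1.   ]]
[290 280 230] [21.1 28.1  0.1] 35.1
[400  60 230] [16.1 18.6  0. ] 24.6
[ 405 -150  230] [ 5.7 20.2  0. ] 21.0
[ 440 -285  230] [ 6.8 12.2  0. ] 13.9
```

The head lies at about +8° from the axis (585,-356) and orange at about -81°. That is two pockets clockwise, so 4 strokes. Path is clear of the instrument arch (x > 530), so I'll close the gripper and swing over.

```bash
python3 -m pendant '[0,0,0,1.76,2.34,0,-1, 0,0,0,1.76,2.34,0,-1, 0,0,0,1.76,2.34,0,-1, 0,0,0,1.76,2.34,0,-1, 0,0,0,1.76,2.34,0,-1, 0,0,0,1.76,2.34,0,-1, 0,0,0,1.76,2.34,0,-1, 0,0,0,1.76,2.34,0,-1, 0,0,0,1.76,2.34,0,-1, 0,0,0,1.76,2.34,0,-1, 0,0,0,1.76,2.34,0,-1, 0,0,0,1.76,2.34,0,-1]' 20
```

```text
t: 1.1
position: [290.3, 279.0, 231.1]
ee_rot: [3.116, -0.394, -0.0]
wrist_force: [0.2, -0.5, -1.1]
opening: 0.001
gripper_force: 0.0
```

```bash
python3 -m pendant '[0,0,0,2,2.3,0,-1, 0,0,0,2,2.3,0,-1, 0,0,0,2,2.3,0,-1, 0,0,0,2,2.3,0,-1, 0,0,0,2,2.3,0,-1, 0,0,0,2,2.3,0,-1, 0,0,0,2,2.3,0,-1, 0,0,0,2,2.3,0,-1]'; python3 -m pendant '[0,0,0,0.9,3,0,-1, 0,0,0,0.9,3,0,-1, 0,0,0,0.9,3,0,-1, 0,0,0,0.9,3,0,-1, 0,0,0,0.9,3,0,-1, 0,0,0,0.9,3,0,-1, 0,0,0,0.9,3,0,-1, 0,0,0,1.7,3,0,-1, 0,0,0,1.7,3,0,-1, 0,0,0,1.7,3,0,-1]'
python3 - <<'E'
from h import *
import pickle
c=cap('wrist','w1.png'); pickle.dump(c,open('w.pkl','wb')); print(c['origin'],robot.read_state()['position'],robot.read_state()['joint_positions'].round(2))
E
```

```text
t: 1.77
position: [399.5, 61.1, 231.2]
ee_rot: [-3.117, 0.394, 0.0]
wrist_force: [0.5, 0.5, 0.4]
opening: -0.002
gripper_force: 0.0
t: 2.6
position: [434.7, -258.0, 231.1]
ee_rot: [-3.116, 0.395, 0.001]
wrist_force: [0.9, 1.1, 0.1]
opening: -0.004
gripper_force: 0.0
[ 509.1680966  -276.81914003  372.66597423] [ 436.74747134 -262.28024325  230.64484973] [-0.22  0.19 -0.27  0.   -1.11  1.54]
```

View pics/w1.png

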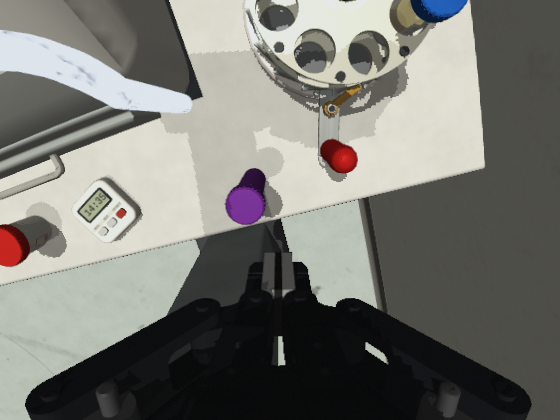

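Wrist view: red grip top at (343,158), purple tube cap at (245,204), and the finger tips at (279,270), clear of both.

Run:
```python
from h import *
import pickle
c=pickle.load(open('w.pkl','rb'))
hsv=cv2.cvtColor(c['frame'],cv2.COLOR_BGR2HSV);m=((hsv[...,0]<8)|(hsv[...,0]>174))&(hsv[...,1]>150)&(hsv[...,2]>60)
n,l,st,ce=cv2.connectedComponentsWithStats(m.astype(np.uint8))
for i in range(1,n):
    if st[i,4]>100: print(st[i],ce[i])
print('grip',ray(c,344,158,110),'purple',ray(c,245,204,114),'tip check',proj(c,[436.7,-262.3,230]))
```

```text
[321 139  36  34 856] [338.73364486 155.92523364]
[  0 225  25  41 846] [ 10.09810875 245.68439716]
grip [ 458.35683918 -321.14181884  110.        ] purple [ 441.24614112 -229.95931638  114.        ] tip check [[285.78010159 262.75771347]]
```

```bash
python3 -m pendant '[0,0,0,1.35,0.65,0,-1, 0,0,0,1.35,0.65,0,-1, 0,0,0,0,0,2.98,-1, 0,0,0,0,0,2.98,-1, 0,0,0,0,0,2.98,-1, 0,0,0,0,0,2.98,-1, 0,0,0,0,0,2.98,-1, 0,0,0,0,0,0,-1]'
python3 - <<'E'
from h import *
import pickle
c=cap('scene','s2.png'); cv2.imwrite('pics/z2.png',cv2.resize(c['frame'][150:335,230:450],None,fx=3.6,fy=3.2))
E
```

```text
t: 3.32
position: [453.4, -274.0, 76.5]
ee_rot: [-3.113, 0.397, 0.02]
wrist_force: [-0.4, 0.6, 0.1]
opening: -0.001
gripper_force: 0.0
```

View pics/z2.png

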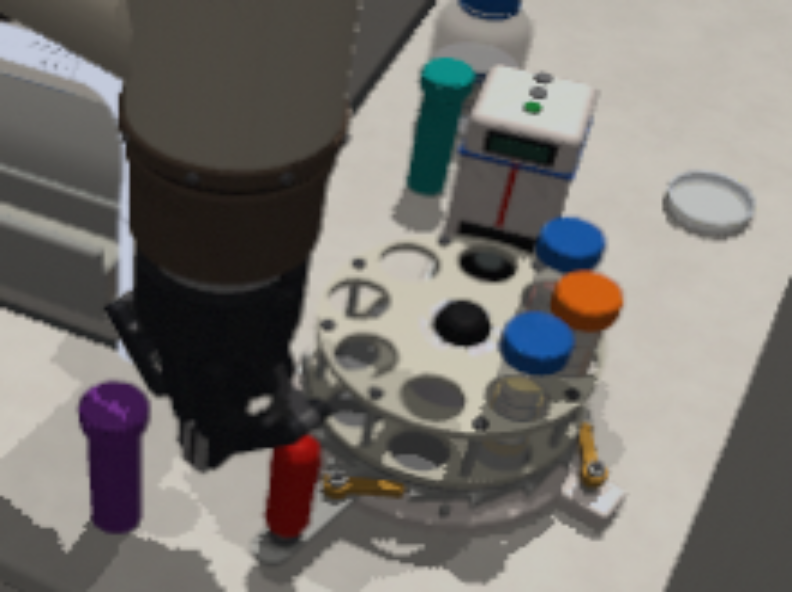

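Run:
```python
from h import *
import pickle
c=pickle.load(open('c.pkl','rb'))['scene'];s=robot.read_state();print(s['position'],s['ee_rot'])
T=R.from_rotvec(s['ee_rot']).as_matrix()
for k in [(0,0,0),(0,0,-19),(0,0,-73),(0,43,-73),(0,-43,-73),(38,0,-73),(-38,0,-73)]:
    P=s['position']+T@np.array(k); u=proj(c,P)[0]; print(k,P.round(),((u-[230,150])*[3.6,3.2]).round())
print(((proj(c,[457,-319,122])[0]-[230,150])*[3.6,3.2]).round())
```

```text
[ 455.53560545 -274.88500307   79.52959644] [-3.11543054  0.39479455  0.01251767]
(0, 0, 0) [ 456. -275.   80.] [206. 451.]
(0, 0, -19) [ 456. -275.   99.] [208. 431.]
(0, 0, -73) [ 456. -275.  153.] [212. 370.]
(0, 43, -73) [ 445. -317.  153.] [281. 417.]
(0, -43, -73) [ 467. -233.  153.] [148. 326.]
(38, 0, -73) [ 493. -285.  152.] [266. 332.]
(-38, 0, -73) [ 419. -266.  153.] [155. 411.]
[292. 438.]
```

```bash
python3 -m pendant '[0,0,0,0,0,-0.8,-1, 0,0,0,0.2,0.9,0,-1, 0,0,0,0.2,0.9,0,-1, 0,0,0,0,0,0,-1, 0,0,0,0,0,0,-1]';python3 -m pendant '[0,0,0,0.2,0.9,0,-1, 0,0,0,0.2,0.9,0,-1, 0,0,0,0.2,0.9,0,-1, 0,0,0,0,0,0,-1, 0,0,0,0,0,0,-1]'; python3 -m pendant '[0,0,0,0.2,0.9,0,-1, 0,0,0,0.2,0.9,0,-1, 0,0,0,0.2,0.9,0,-1, 0,0,0,0,0,0,-1, 0,0,0,0,0,0,-1]'
```

```text
t: 3.78
position: [458.1, -295.0, 91.6]
ee_rot: [3.116, -0.397, 0.005]
wrist_force: [0.9, 0.5, 0.3]
opening: 0.004
gripper_force: 0.4
t: 4.2
position: [456.3, -322.5, 90.1]
ee_rot: [3.116, -0.396, -0.0]
wrist_force: [-0.6, 1.7, 0.0]
opening: 0.002
gripper_force: 0.7
t: 4.62
position: [455.9, -350.1, 90.2]
ee_rot: [3.116, -0.396, 0.002]
wrist_force: [1.0, 1.3, 0.1]
opening: 0.0
gripper_force: 1.0
```

Run:
```python
from h import *
c=cap('scene','s3.png'); cv2.imwrite('pics/z3.png',cv2.resize(c['frame'][150:335,230:450],None,fx=3.6,fy=3.2))
```

```text
(no output)
```

View pics/z3.png

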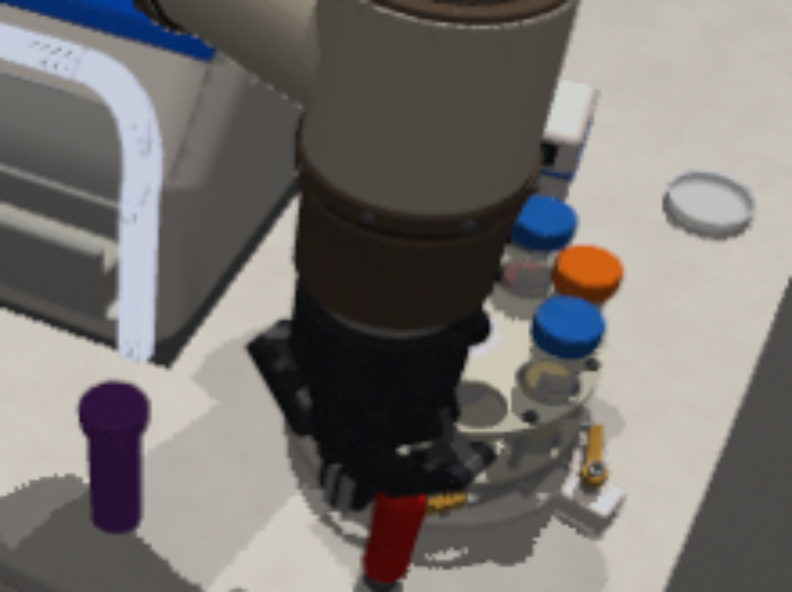

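The lever and carousel are turning well (orange cap now at crop (588,274)). Pushing on gently to the stop.

```bash
python3 -m pendant '[0,0,0,0.1,0.4,0,-1, 0,0,0,0,0,0,-1, 0,0,0,0,0,0,-1]'; python3 -m pendant '[0,0,0,0.1,0.4,0,-1, 0,0,0,0,0,0,-1, 0,0,0,0,0,0,-1]'
```

```text
t: 4.92
position: [456.0, -353.5, 90.4]
ee_rot: [3.116, -0.394, 0.002]
wrist_force: [2.8, 1.9, -0.5]
opening: -0.001
gripper_force: 1.3
t: 5.17
position: [456.1, -357.6, 90.5]
ee_rot: [3.116, -0.394, 0.002]
wrist_force: [3.1, 1.7, -2.5]
opening: 0.001
gripper_force: 1.6
```

```bash
python3 -m pendant '[0,0,0,0.1,0.4,0,-1, 0,0,0,0,0,0,-1, 0,0,0,0,0,0,-1]'; python3 -m pendant '[0,0,0,0.1,0.4,0,-1, 0,0,0,0,0,0,-1, 0,0,0,0,0,0,-1]'
```

```text
t: 5.42
position: [456.5, -361.2, 90.5]
ee_rot: [-3.116, 0.394, -0.003]
wrist_force: [4.0, 4.5, -2.1]
opening: -0.0
gripper_force: 3.0
t: 5.67
position: [456.6, -362.8, 90.4]
ee_rot: [-3.113, 0.393, -0.002]
wrist_force: [5.9, 15.9, 2.5]
opening: -0.003
gripper_force: 8.2
```

Stop reached at y ≈ -362. Letting the lever return, then the second stroke.

```bash
python3 -m pendant '[0,0,0,-0.2,-0.9,0,-1, 0,0,0,-0.2,-0.9,0,-1, 0,0,0,-0.2,-0.9,0,-1, 0,0,0,-0.2,-0.9,0,-1, 0,0,0,-0.2,-0.9,0,-1, 0,0,0,-0.2,-0.9,0,-1, 0,0,0,-0.2,-0.9,0,-1, 0,0,0,-0.2,-0.9,0,-1, 0,0,0,-0.2,-0.9,0,-1, 0,0,0,0,0,0,-1, 0,0,0,0,0,0,-1]'
python3 - <<'E'
from h import *
c=cap('scene','s4.png'); cv2.imwrite('pics/z4.png',cv2.resize(c['frame'][150:335,230:450],None,fx=3.6,fy=3.2))
E
```

```text
t: 6.58
position: [458.2, -282.5, 90.4]
ee_rot: [3.117, -0.393, -0.0]
wrist_force: [0.3, -0.7, -0.4]
opening: 0.003
gripper_force: 0.0
```

View pics/z4.png

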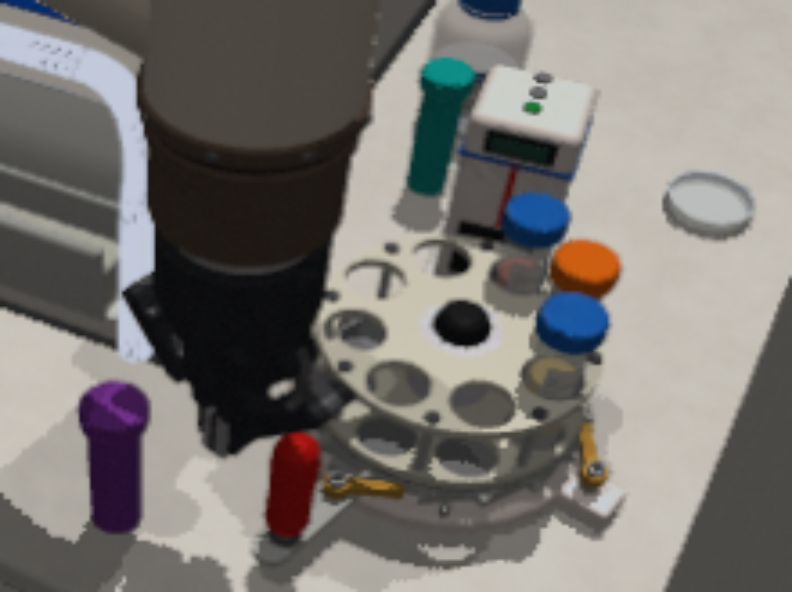

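The lever is back at rest (grip at crop (292,438)) and the carousel has moved one tooth: orange now at (585,265). Strokes two and three come next.

```bash
for i in 2 3; do python3 -m pendant '[0,0,0,0.2,0.9,0,-1, 0,0,0,0.2,0.9,0,-1, 0,0,0,0.2,0.9,0,-1, 0,0,0,0.2,0.9,0,-1, 0,0,0,0.2,0.9,0,-1, 0,0,0,0.2,0.9,0,-1, 0,0,0,0.2,0.9,0,-1, 0,0,0,0.2,0.9,0,-1, 0,0,0,0.2,0.9,0,-1, 0,0,0,0,0,0,-1, 0,0,0,0,0,0,-1]' | grep -E 'pos|wrist'; python3 -m pendant '[0,0,0,-0.2,-0.9,0,-1, 0,0,0,-0.2,-0.9,0,-1, 0,0,0,-0.2,-0.9,0,-1, 0,0,0,-0.2,-0.9,0,-1, 0,0,0,-0.2,-0.9,0,-1, 0,0,0,-0.2,-0.9,0,-1, 0,0,0,-0.2,-0.9,0,-1, 0,0,0,-0.2,-0.9,0,-1, 0,0,0,-0.2,-0.9,0,-1, 0,0,0,0,0,0,-1, 0,0,0,0,0,0,-1]'| grep -E 'pos|wrist'; done
python3 - <<'E'
from h import *
c=cap('scene','s5.png'); cv2.imwrite('pics/z5.png',cv2.resize(c['frame'][150:335,230:450],None,fx=3.6,fy=3.2))
E
```

```text
position: [457.0, -363.1, 90.0]
wrist_force: [5.0, 16.6, 2.4]
position: [458.2, -282.4, 90.5]
wrist_force: [-0.3, -0.1, 0.5]
position: [457.0, -363.2, 90.0]
wrist_force: [4.1, 17.3, 1.7]
position: [458.2, -282.4, 90.5]
wrist_force: [-0.1, 0.0, 0.8]
```

View pics/z5.png

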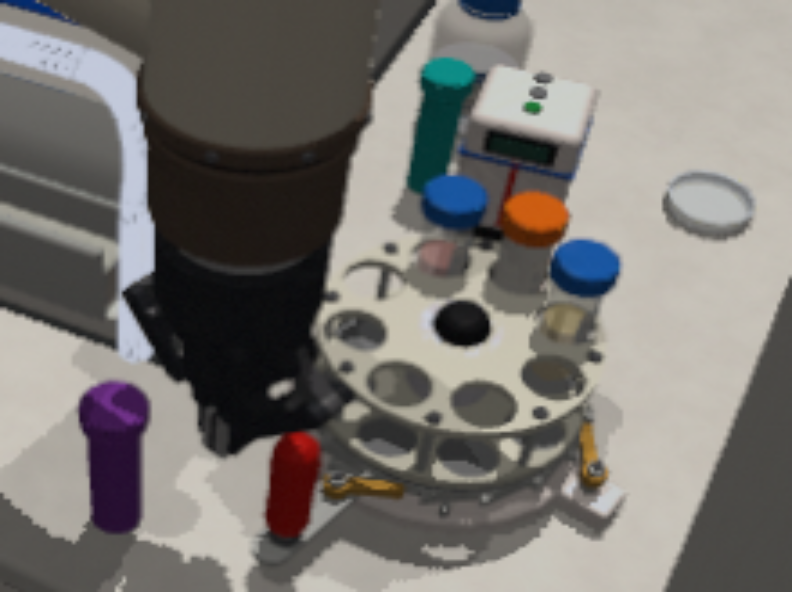

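Three teeth are done: orange at crop (535,218) is half a pocket short of the red line. One last stroke, then lift clear.

```bash
python3 -m pendant '[0,0,0,0.2,0.9,0,-1, 0,0,0,0.2,0.9,0,-1, 0,0,0,0.2,0.9,0,-1, 0,0,0,0.2,0.9,0,-1, 0,0,0,0.2,0.9,0,-1, 0,0,0,0.2,0.9,0,-1, 0,0,0,0.2,0.9,0,-1, 0,0,0,0.2,0.9,0,-1, 0,0,0,0.2,0.9,0,-1, 0,0,0,0,0,0,-1, 0,0,0,0,0,0,-1]' | grep -E 'pos|wrist'; python3 -m pendant '[0,0,0,-0.2,-0.9,0,-1, 0,0,0,-0.2,-0.9,0,-1, 0,0,0,-0.2,-0.9,0,-1, 0,0,0,-0.2,-0.9,0,-1, 0,0,0,-0.2,-0.9,0,-1, 0,0,0,-0.2,-0.9,0,-1, 0,0,0,-0.2,-0.9,0,-1, 0,0,0,-0.2,-0.9,0,-1, 0,0,0,-0.2,-0.9,0,-1, 0,0,0,0,0,0,-1, 0,0,0,0,0,0,-1]'| grep -E 'pos|wrist'; python3 -m pendant '[0,0,0,0,0,0,-1, 0,0,0,0,0,0,-1, 0,0,0,0,0,-3,-1, 0,0,0,0,0,-3,-1, 0,0,0,0,0,-3,-1, 0,0,0,0,0,-3,-1, 0,0,0,-1,-3,0,-1, 0,0,0,-1,-3,0,-1, 0,0,0,-1,-3,0,-1, 0,0,0,0,0,0,-1]'
python3 - <<'E'
from h import *
c=cap('scene','s6.png'); cv2.imwrite('pics/z6.png',cv2.resize(c['frame'][150:335,230:450],None,fx=3.6,fy=3.2))
E
```

```text
position: [457.0, -363.1, 90.0]
wrist_force: [5.9, 17.8, 2.0]
position: [458.2, -282.4, 90.5]
wrist_force: [-0.3, 0.1, 1.0]
t: 13.02
position: [450.7, -185.3, 210.7]
ee_rot: [-3.116, 0.39, -0.001]
wrist_force: [-1.2, -0.7, 0.1]
opening: 0.003
gripper_force: 0.0
```

View pics/z6.png

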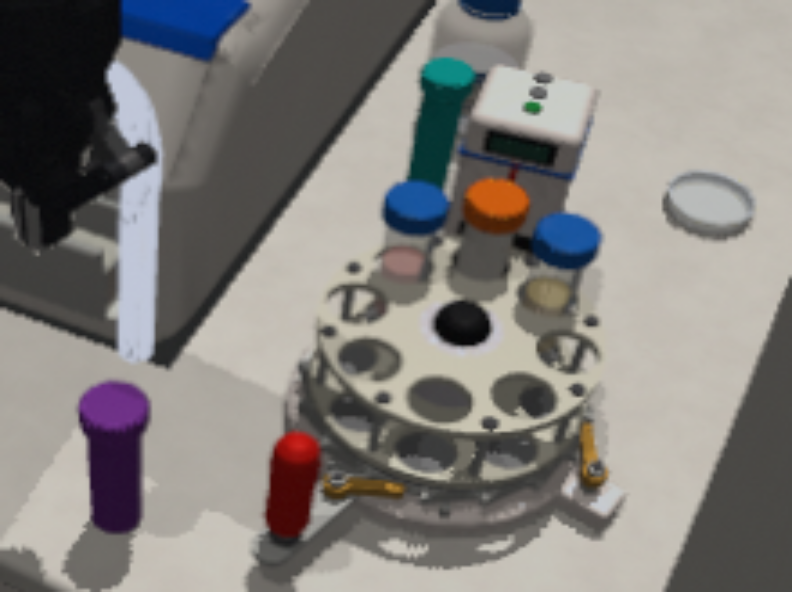

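Run:
```python
from h import *
import pickle
c=pickle.load(open('c.pkl','rb'))['scene']
f=lambda x,y,z:ray(c,230+x/3.6,150+y/3.2,z)[:2]
o=f(496,197,155);p=f(415,200,155);y=f(566,232,155)
h=np.array([f(*q,180) for q in [(503,66),(600,93),(567,138),(467,111)]]);hc=h.mean(0)
ax=(p+y)/2
print(o,p,y,'hc',hc,h)
d=(o-ax)/np.linalg.norm(o-ax);axis=(o+ax)/2 - 0; axis=o-58*d
print('axis',axis,'orange ang',np.degrees(np.arctan2(*d[::-1])),'head ang',np.degrees(np.arctan2(*(hc-axis)[::-1])))
```

```text
[ 647.95442089 -343.7104502 ] [ 622.93072568 -306.89795453] [ 638.86618622 -386.57906366] hc [ 714.41071525 -337.03527028] [[ 739.28165485 -309.19493324]
 [ 742.29442788 -366.6593091 ]
 [ 690.34737406 -364.38611958]
 [ 685.7194042  -307.90071918]]
axis [ 590.847424   -353.84903518] orange ang 10.067205149282081 head ang 7.748879593995344
```

Orange is within about 2–3° (roughly 2–3 mm) of the window axis, the lever is at rest, and the arm is clear. I'll hand it in.

```bash
python3 -c "
from plant import robot
print(robot.job_done())"
```

```text
the job is handed in; nothing more can be done
None
```

I worked the lever through four full strokes and handed the job in: the orange-capped tube stands in front of the window, about 2–3 mm off its centre by my camera estimate, with the lever back at rest and the arm clear.

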